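Fetch the inlaid arm from the parts crate and hold it in the work holder

ROBOT

A 7-joint arm with a two-finger parallel gripper is mounted at the origin on the work surface. World frame = base frame: x ahead of the robot, y to its left, z up, the work surface at z = 0. Lengths are in mm, angles in rad, forces in N, time in s.
With the tool pointing down it reaches from about 375 to 925 mm from the base axis. Payload 3.1 kg.
Tool frame: the origin (TCP) lies at the very end of the fingers, on their centre line; the grasp point (between the pads) lies 19 mm behind it (bot.grip_depth is the distance from the TCP to the grasp point, in mm); z points along the fingers, y is the line along which they close (so a half turn about z gives the same grasp; the last joint's range is limited). The gripper opens to 85 mm and grips with 20 to 120 N. Pads are 22 mm wide; open, the fingers measure 114 mm over their backs; the gripper's body (76 mm by 85 mm) begins 54 mm behind the grasp point. The pads swing forward as they close: fully open they stand 13 mm farther back than shut.
Start: joints at [1.167, 0.383, 0.044, 1.598, -0.018, 1.161, -0.05], TCP at [195.706, -619.84, 231.269] pointing down, gripper open.
Joint ranges: [-2.61, 2.61], [-0.41, 2.15], [-1.48, 1.57], [0, 2.5], [-1.57, 4.71], [0.05, 1.97], [-2.85, 2.85]. Speed limits (rad/s): [2.79, 2.79, 3.14, 3.14, 3.14, 3.14, 3.14].

INTERFACE

Orientations are given as a unit quaternion [x, y, z, w].
In Python, from cell import bot gives the robot as it stands. The module is installed in compiled form; this text tells all that it offers. Calls block until the motion is done:
- bot.move_ptp(position, orientation): joint-space move of the TCP to a pose.
- bot.movel(position, attitude=None, feed=150): straight line of the TCP; attitude=None keeps the orientation; feed is the mean speed in mm/s.
- bot.set_joints(angles): joint-space move.
- bot.gripper_to(opening): finger opening in mm; the grip force is fixed at half the most; returns when the fingers have stopped.
- bot.hold(seconds).
- bot.inverse_kinematics(position, orientation): joint angles nearest the present ones, or None.
- bot.observe(): the state.
- bot.get_image(name): name is "scene" or "top"; returns the picture (420x560x3 uint8, red, green, blue); there is no depth.
- bot.camera_model(name): a dict with "fx", "fy", "cx", "cy" (pixels), "extrinsics" (4x4, takes a point from world to camera coordinates). Camera axes: x right, y up, looking along -z (the intrinsics and any distortion apply to the point x, -y, -z); pixel columns grow to the right and rows downward; lengths in mm; the calibration is good to about 2 mm. A picture is of the moment at which its call begins. camera_model takes no time and is no camera call.
A pose or a line that the arm cannot do raises bot.PlanningError and nothing moves.
- bot.sign_off(): hands the job in; it is judged then, once.
The state is a dict: "t": time; "qpos": joint angles; "dq": joint speeds; "joint_efforts": joint torques, N m; "tool_pos": TCP position; "tcp_rot": TCP orientation; "ft_force": force on the tool from outside, world axes, zero at the start; "wrist_torque": the same for the moment, N m; "finger_gap": finger opening in mm; "grasp_force": force on a finger pad.
Only numpy, scipy, OpenCV 4.12 (cv2) and the standard library are available. Lean on these libraries where they do the work, as an engineer would, in place of code of your own. Each camera call takes 0.05 s, during which the arm holds its last target. There are 200 camera calls.

TASK

The dismantled folding stand is in the grey crate: ease out the bone-inlaid arm without forcing it, and leave the plain arm and the standing legs in the crate, none knocked over. Lay it gently in the low work holder, inlay upwards, lengthwise between the jaws and centred on them, and let go; then slide the jaw up by its black grip until you feel it nip the arm snugly against the stop jaw, without squeezing hard. Leave the bottle and tools round about where they are.

Things in the scene. Friction and masses are not known exactly. Their poses are not given: they have to be found in the camera images.
- inlaid_arm: Target: dark-wood bar 200 long (x) x 24 wide (y) x 18 thick (z), about 90 g, top face (+z) with bone-white lines, diamonds, rosettes. Origin: centre of underside. It leans in the crate at 0.58 rad, inlay up: -x end on the floor at the near wall, underside on the far rim, +x end standing free 60 mm past the rim. Turned legs crowd its sides in the crate: grip it across the width at the free end.
- plain_arm: A bar of the same size and lean without inlay; must stay in the crate. It and the inlaid arm lie side by side, centres 64 mm apart; which is left and which right varies.
- crate: Fixed open grey plastic crate, 135 (its x, away from the robot) x 180 (its y) x 80 high, walls and floor 5 mm. Origin at the centre of its underside. Turned to either side by up to 0.3 rad.
- leg0: Turned wooden leg, 33 diameter, 72 tall, standing in the crate; origin at the centre of its foot as it stands. Stays in the crate.
- leg1: As leg0, standing between the two arms.
- leg2: As leg0.
- holder: Fixed blue work holder, base 90 (x) x 134 (y) on a 104 x 150 steel foot; origin centre of underside; yaw within 0.4 rad. Flat bed 32 mm above the table. Cork-faced jaws 70 long (x), 12 high above the bed: stop jaw at -y, sliding jaw at +y. The stop jaw is bolted where its last user left it: face at y = -33 to -45 mm, not reported. The arm lies along x, its ends overhanging the bed.
- jaw (a joint): Sliding jaw's travel in m: at 0 (fully open) its cork face is at y = +15 mm in the holder's frame; grows as it slides towards the stop jaw (holder's -y). Starts at 0 to 0.008. It slides against about 3 N of friction and stays where it is left. Where it meets the arm held against the stop jaw must be felt (or seen).
- jaw_grip (a point): Point on the axis of the upright black grip on the sliding jaw: a post 16 in diameter from 52 to 86 mm above the table, then a 20 mm head up to 96 mm. The point is 80 mm above the table, 16 mm behind (+y of) the jaw's cork face, mid-length, axes as the holder's. Grip it from above or push it from behind with closed fingers.
- solvent_jar: Amber jar, 64 diameter, 85 tall, black cap; leave alone.
- scalpel: Red-handled tool, 150 long, lying; leave alone.
- brush: Brush, 190 long, lying; leave alone.
- objective: Black microscope objective, 54 diameter, 64 tall, standing; leave alone.
Not all that is in view belongs to the job. What is shaped like the inlaid_arm but green or yellow is not meant.

How it is judged (in metres and radians):
On the way, in this order (a step that is already met when the one before it is completed fails the run):
1. the inlaid arm has been lifted clear out of the crate (height (world z) of inlaid_arm above 0.1 m and contact force between inlaid_arm and crate below 0.05 N), for 0.1 s.
2. it lies released on the bed between the jaws (z of inlaid_arm in the frame of holder below 0.036 m and y of inlaid_arm in the frame of holder between -0.036 and 0.015 m and angle between the x axis of inlaid_arm and the x axis of holder, either way round below 0.25 rad and contact force between inlaid_arm and the fingers below 0.05 N), for 0.2 s.
3. the sliding jaw has been pressed up against it, so that it is felt to be nipped (over 4 N) (y of inlaid_arm in the frame of jaw_grip above -0.0295 m and contact force between inlaid_arm and holder above 4 N), for 0.04 s.
At the end, for the whole second after the job is handed in: Arm flat on the bed (underside within 3 mm, level and along the jaws within 0.05 rad, inlay up), its middle within 20 mm of the jaws' middle, nipped against the stop jaw with the sliding jaw left within 1.5 mm of its side; at rest; plain arm and legs still in the crate (z of inlaid_arm in the frame of holder between 0.029 and 0.035 m and y of inlaid_arm in the frame of holder between -0.036 and -0.018 m and x of inlaid_arm in the frame of holder between -0.02 and 0.02 m and angle between the x axis of inlaid_arm and the x axis of holder, either way round below 0.05 rad and angle between inlaid_arm's own z axis and vertical below 0.05 rad and y of inlaid_arm in the frame of jaw_grip above -0.0295 m and linear speed of inlaid_arm below 0.02 m/s and x of plain_arm in the frame of crate between -0.0675 and 0.0675 m and y of plain_arm in the frame of crate between -0.09 and 0.09 m and x of leg0 in the frame of crate between -0.0675 and 0.0675 m and y of leg0 in the frame of crate between -0.09 and 0.09 m and x of leg1 in the frame of crate between -0.0675 and 0.0675 m and y of leg1 in the frame of crate between -0.09 and 0.09 m and x of leg2 in the frame of crate between -0.0675 and 0.0675 m and y of leg2 in the frame of crate between -0.09 and 0.09 m and height (world z) of each of plain_arm, leg0, leg1, leg2 below 0.085 m); the robot touches nothing.
It fails at once if the inlaid arm is banged or squeezed in the holder (over 32 N) (contact force between inlaid_arm and holder above 32 N).
It fails at once if the inlaid arm is forced against the crate (over 30 N) (contact force between inlaid_arm and crate above 30 N).
It fails at once if a leg in the crate is knocked over (leaning over 0.6 rad) (angle between any of leg0, leg1, leg2's own z axis and vertical above 0.6 rad).
It fails at once if the plain arm is taken out or shoved about (over 40 mm) (distance of plain_arm from where it was at the start of the episode above 0.04 m).
It fails at once if a bottle or tool on the table is moved over 30 mm (distance of any of solvent_jar, scalpel, brush, objective from where it was at the start of the episode above 0.03 m).
It also fails if it takes over 51 s, if anything falls off the work surface, if the arm or the gripper's body presses on something with over 40 N, if the wrist force passes 120 N, or if a joint passes its speed limit or range.

## Working session

There is one attempt and no reset: what is moved stays moved. The work goes in short steps, each a Python script; the robot and the scene stay as the last script left them, time stands still between calls to the robot, and variables do not carry over. Pictures are saved under pics/ and viewed, at most 10 in all, crops included, and the job is handed in when it is done.

```bash
mkdir -p pics; python3 - <<'E'
from cell import bot
import cv2,numpy as np
for n in("scene","top"):
    im=bot.get_image(n); cv2.imwrite(f"pics/{n}0.png",im[:,:,::-1])
    m=bot.camera_model(n); print({k:(np.round(v,3).tolist()) for k,v in m.items()})
s=bot.observe();print(s)
E
```

```text
{'fx': 493.446, 'fy': 493.446, 'cx': 278.962, 'cy': 214.405, 'extrinsics': [[-0.709, 0.705, 0.004, 317.175], [-0.53, -0.536, 0.657, 222.643], [0.466, 0.464, 0.753, -1418.148], [0.0, 0.0, 0.0, 1.0]]}
{'fx': 419.47, 'fy': 419.47, 'cx': 275.027, 'cy': 213.546, 'extrinsics': [[-0.019, -1.0, -0.014, 46.055], [0.994, -0.02, 0.109, -499.174], [-0.109, -0.012, 0.994, -1220.217], [0.0, 0.0, 0.0, 1.0]]}
{'t': 0.1, 'qpos': array([ 1.16717038,  0.38377121,  0.04382298,  1.5994166 , -0.01789676,
        1.1612087 , -0.04989646]), 'dq': array([ 0.00081355, -0.00178804,  0.00034345, -0.0024514 ,  0.00013118,
       -0.00011652, -0.00065969]), 'joint_efforts': array([ 2.79350978e-03, -4.34724104e+01,  1.02905609e+00, -2.50454593e+01,
        1.07969181e-02,  5.46538940e-03, -3.02058922e-06]), 'tool_pos': array([ 195.45032055, -619.01910881,  230.0011212 ]), 'tcp_rot': array([ 9.88323440e-01,  1.52365760e-01, -2.45206445e-04, -1.18064611e-03]), 'ft_force': array([-0.94397903, -0.54325499,  0.07990928]), 'wrist_torque': array([ 0.01335685, -0.00983748,  0.00046556]), 'grasp_force': 0.0, 'finger_gap': 85.57672744000386}
```

View pics/scene0.png

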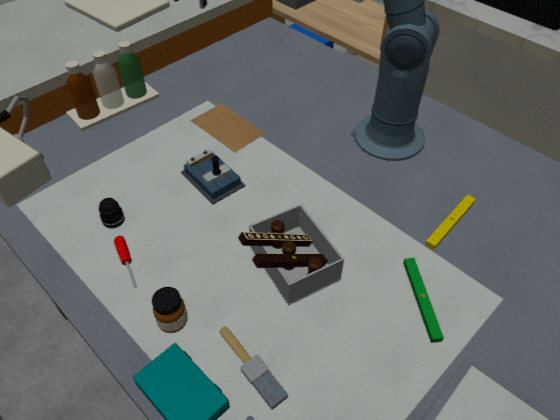

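View pics/top0.png

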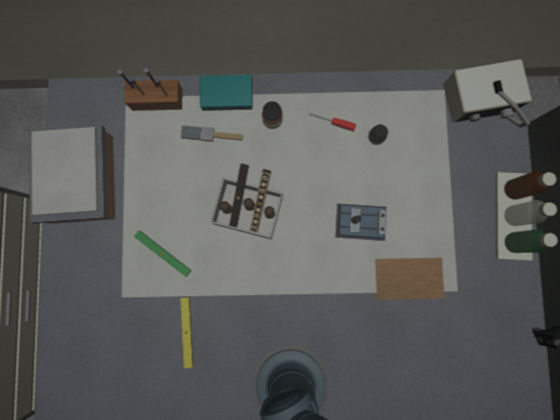

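The scene picture shows the crate near (295,255), the inlaid arm at (275,239) and the plain arm at (290,261). The holder is at (212,175). In the top picture the crate is at (248,208), the inlaid arm at (260,200), the plain arm at (239,195), and the holder at (362,222) with its stop jaw on the right. The green bar at (162,253) and the yellow bar at (186,333) are decoys. The bar with white patterning fits "inlaid_arm". I'll confirm that in enlarged crops.

```bash
cat > h.py <<'E'
import cv2,numpy as np
from cell import bot
def ray(n,px):
    m=bot.camera_model(n);E=np.array(m["extrinsics"]);R,t=E[:3,:3],E[:3,3]
    d=np.array([(px[0]-m["cx"])/m["fx"],-(px[1]-m["cy"])/m["fy"],-1.])
    return -R.T@t,R.T@d
def onz(n,px,z):
    o,d=ray(n,px);return o+d*(z-o[2])/d[2]
def tri(ps,pt):
    """midpoint of rays scene/top, and miss distance"""
    a,u=ray("scene",ps);b,v=ray("top",pt)
    s=np.linalg.lstsq(np.c_[u,-v],b-a,rcond=None)[0];p,q=a+u*s[0],b+v*s[1]
    return (p+q)/2,np.linalg.norm(p-q)
def proj(n,P):
    m=bot.camera_model(n);c=np.array(m["extrinsics"])[:3]@np.r_[P,1.]
    return np.array([m["cx"]-m["fx"]*c[0]/c[2],m["cy"]+m["fy"]*c[1]/c[2]])
def crop(n,im,x0,y0,x1,y1,k,f):
    c=cv2.resize(im[y0:y1,x0:x1],None,fx=k,fy=k,interpolation=cv2.INTER_CUBIC)
    c=cv2.convertScaleAbs(c,alpha=1.5,beta=20)
    for x in range(x0-x0%10+10,x1,10):
        cv2.putText(c,str(x),((x-x0)*k-10,8),0,.3,(0,255,255),1);cv2.line(c,((x-x0)*k,10),((x-x0)*k,15),(0,255,255),1)
    for y in range(y0-y0%10+10,y1,10):
        cv2.putText(c,str(y),(0,(y-y0)*k+3),0,.3,(0,255,255),1);cv2.line(c,(22,(y-y0)*k),(27,(y-y0)*k),(0,255,255),1)
    cv2.imwrite(f,c)
E
python3 - <<'E'
from h import *
t=cv2.imread("pics/top0.png");s=cv2.imread("pics/scene0.png")
a=crop("top",t,205,155,295,245,6,"pics/a.png");crop("top",t,325,190,400,250,8,"pics/b.png")
crop("scene",s,175,142,345,302,4,"pics/c0.png")
c=cv2.imread("pics/c0.png");cv2.imwrite("pics/c.png",c[:600])
E
```

```text
(no output)
```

View pics/a.png

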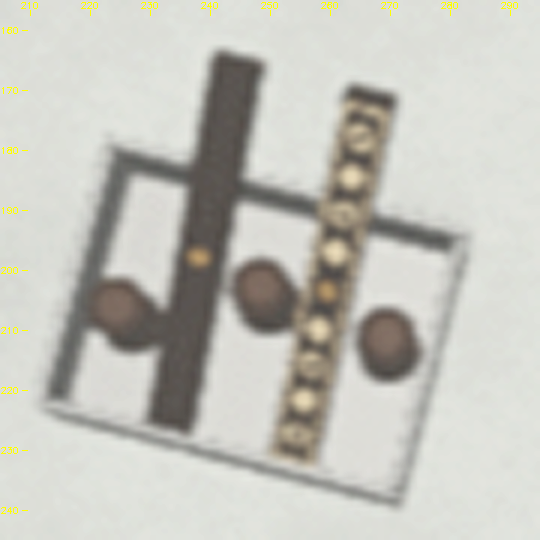

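View pics/b.png

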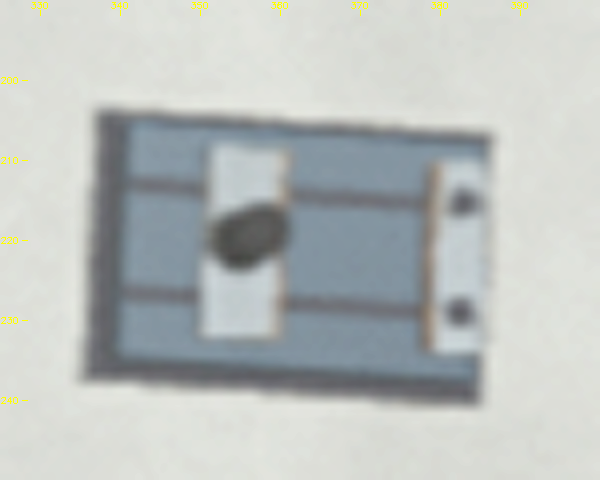

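View pics/c.png

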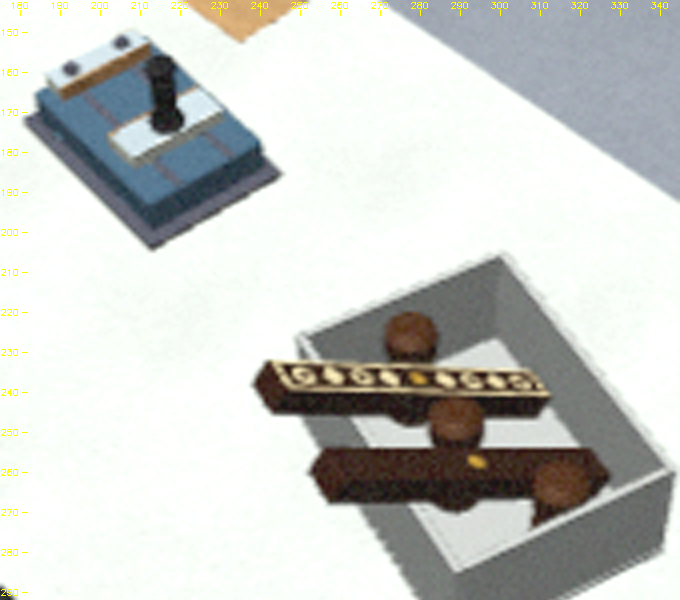

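The crops confirm it: the arm with white rosettes runs from (266,172) to (254,231) in the top view and from (246,236) to (309,238) in the scene view. It is the right-hand one (-y side). The plain arm has only a single brass dot. Next I'll triangulate the arm, rim, holder and grip.

```bash
python3 - <<'E'
from h import *
np.set_printoptions(precision=1,suppress=True)
A={}
for k,s,t in [("far+y",(249.5,240.5),(262.8,172.2)),("far-y",(243.5,232),(270.5,173.7)),("near+y",(312.5,240.5),(250.2,230.8)),("near-y",(306,235),(257,232.5)),
 ("stud",(279.5,236.5),(259.5,203.6)),("rim far-left",(0,0),(0,0)),("rim far-right",(250,226),(282.3,194.7)),("rim near-right",(300.5,205.5),(271.5,238)),("rim near-left",(343.5,259.5),(212.8,222.5)),
 ("gripTop",(214.7,157.5),(357.5,217.7)),
 ("stop outer? jaw top near corner",(209,149.5),(0,0)),("foot +y far",(213,203.5),(337.1,204)),("foot +y near",(245.5,185),(335,237.5)),("bed +y far",(213,193),(341.4,205)),("bed +y near",(239.5,177.5),(339.75,234.6)),("slide jaw top +y far",(208.5,181),(351.2,208.2)),("slide jaw +y near",(230.7,166.5),(350,232.1))]:
    if s[0] and t[0]:
        p,e=tri(s,t);A[k]=p;print(k,p,"miss %.1f"%e)
f=(A["far+y"]+A["far-y"])/2;n=(A["near+y"]+A["near-y"])/2;d=f-n
print("len",np.linalg.norm(d),"lean",np.arcsin(d[2]/np.linalg.norm(d)),"yaw",np.arctan2(d[1],d[0]),"mid",(f+n)/2)
for k,p,z in [("stop face bot far",(378.5,210.6),32),("stop face bot near",(377.6,233.75),32),("slide face top far",(361,208.75),44),("slide face near",(360,232.2),44),
 ("bed+y far",(341.4,205),32),("bed+y near",(339.75,234.6),32),("bed-y far",(386.3,206.9),32),("bed-y near",(384.8,238),32)]: print(k,onz("top",p,z))
# mask centreline of the inlaid arm in the top view
im=cv2.imread("pics/top0.png");b,g,r=[im[...,i].astype(int) for i in range(3)]
# foot/holder blue
m=((b-r>12)&(g<190)).astype(np.uint8);m[:, :325]=0;m[:,400:]=0;m[:190]=0;m[250:]=0
c=max(cv2.findContours(m,0,2)[0],key=cv2.contourArea);print(cv2.minAreaRect(c))
# grey of the arms
m=(im.max(2)<110).astype(np.uint8);m[:,:205]=0;m[:,295:]=0;m[:155]=0;m[245:]=0
for y in range(168,188,3): print(y,np.flatnonzero(m[y]).tolist()[:1],np.flatnonzero((im[y,255:280].max(1)<185)|((r-b)[y,255:280]>18))+255)
E
```

```text
far+y [604.3  68.4 122.8] miss 4.1
far-y [599.4  46.3 126.7] miss 2.2
near+y [450.  111.5  23.2] miss 1.1
near-y [446.   90.   20.6] miss 2.8
stud [524.7  79.4  75. ] miss 0.8
rim far-right [549.7  12.8  75. ] miss 2.7
rim near-right [424.9  47.3  73.6] miss 0.6
rim near-left [472.  215.7  72.5] miss 2.9
gripTop [ 476.1 -195.1   98.4] miss 0.8
foot +y far [ 528.3 -152.8    3.9] miss 1.3
foot +y near [ 426.9 -142.9    4.8] miss 1.5
bed +y far [ 520.5 -160.6   30.8] miss 1.8
bed +y near [ 434.5 -154.6   29. ] miss 3.0
slide jaw top +y far [ 509.3 -187.5   45.7] miss 0.4
slide jaw +y near [ 439.6 -180.7   53.4] miss 2.5
len 190.11610629720258 lean 0.5717649785171199 yaw -0.2749093887008613 mid [524.9  79.   73.3]
stop face bot far [ 502.  -269.9   32. ]
stop face bot near [ 433.6 -264.1   32. ]
slide face top far [ 507.2 -216.2   44. ]
slide face near [ 438.5 -210.5   44. ]
bed+y far [ 521.  -161.1   32. ]
bed+y near [ 433.3 -153.    32. ]
bed-y far [ 512.6 -293.4   32. ]
bed-y near [ 420.7 -284.6   32. ]
((361.52960205078125, 232.07101440429688), (43.51731872558594, 7.017812252044678), 3.945185899734497)
168 [239] [255 256 257 258 259 260 261 262 263 264 265 266 267 268 269 270 271 272
 273 274 275 276 277 278 279]
171 [239] [255 256 257 258 259 260 261 262 263 264 265 266 267 268 269 270 271 272
 273 274 275 276 277 278 279]
174 [238] [255 256 257 258 259 260 261 262 263 264 265 266 267 268 269 270 271 272
 273 274 275 276 277 278 279]
177 [238] [255 256 257 258 259 260 261 262 263 264 265 266 267 268 269 270 271 272
 273 274 275 276 277 278 279]
180 [223] [255 256 257 258 259 260 261 262 263 264 265 266 267 268 269 270 271 272
 273 274 275 276 277 278 279]
183 [222] [255 256 257 258 259 260 261 262 263 264 265 266 267 268 269 270 271 272
 273 274 275 276 277 278 279]
186 [222] [255 256 257 258 259 260 261 262 263 264 265 266 267 268 269 270 271 272
 273 274 275 276 277 278 279]
```

All the checks agree:
- **Arm:** centre top at z 74.5 (75 expected), lean 0.57, yaw -0.273, which matches the crate.
- **Holder:** centre about (471.7,-223.3), yaw about -0.089, bed at 31. The stop face is at y≈-44 and the sliding face at about +11.

Now I'll approach and grip.

```bash
cat >> h.py <<'E'
from scipy.spatial.transform import Rotation as Ro
th,psi=0.58,-0.273
u=np.array([np.cos(psi),np.sin(psi),0]);Z=np.array([0,0,1.])
a=np.cos(th)*u+np.sin(th)*Z; n=-np.sin(th)*u+np.cos(th)*Z; yv=np.cross(n,a)
QG=Ro.from_matrix(np.c_[a,-yv,-n]).as_quat()
T=np.array([524.8,79.2,74.7]); G=T+78*a-9*n-bot.grip_depth*n
hy=-0.089;xh=np.array([np.cos(hy),np.sin(hy),0]);yh=np.array([-np.sin(hy),np.cos(hy),0]);H=np.array([471.7,-223.3,0])
QP=Ro.from_matrix(np.c_[xh,-yh,-Z]).as_quat()
P=H+78*xh-25*yh+(32+9-bot.grip_depth)*Z
L=G+130*(0.9*a+0.45*n)/np.linalg.norm(0.9*a+0.45*n)
E
python3 - <<'E'
from h import *
np.set_printoptions(precision=2,suppress=True)
for k,p,q in [("pre",G+90*n,QG),("G",G,QG),("L",L,QG),("Pup",P+120*Z,QP),("P",P,QP)]: print(k,p,bot.inverse_kinematics(p,q))
bot.gripper_to(48)
bot.move_ptp(G+90*n,QG)
s=bot.observe();print(s["t"],s["tool_pos"],s["ft_force"],s["finger_gap"])
t=bot.get_image("top");sc=bot.get_image("scene")
bot.movel(G+25*n,feed=120);bot.movel(G,feed=50)
s=bot.observe();print(s["t"],s["tool_pos"]-G,s["ft_force"],s["finger_gap"])
i1=bot.get_image("top")[130:260,190:330];i2=bot.get_image("scene")[180:310,200:340]
v=cv2.resize(np.hstack([i1,i2]),None,fx=2.8,fy=2.8,interpolation=2);cv2.imwrite("pics/g.png",cv2.convertScaleAbs(v[...,::-1],alpha=1.5,beta=15))
E
```

```text
pre [554.75  70.81 169.56] [-1.58  0.12  1.26  2.3   0.61  0.38 -2.72]
G [602.25  57.52  94.28] [-1.16  0.45  0.95  2.25 -0.26  0.14 -1.95]
L [665.22  39.88 206.63] [ 0.22  0.24 -0.53  2.    0.82  0.57 -2.73]
Pup [ 547.17 -255.13  142.3 ] [ 0.51  0.4  -0.17  1.78  0.08  0.97 -1.36]
P [ 547.17 -255.13   22.3 ] [ 0.48  0.56 -0.14  1.84  0.11  0.75 -1.38]
3.3083 [555.1   70.11 169.81] [ 0.38  0.41 -0.34] 48.00211606358572
4.75 [-0.01  0.09  0.2 ] [-0.46 -0.03  0.79] 47.82742532516208
```

View pics/g.png

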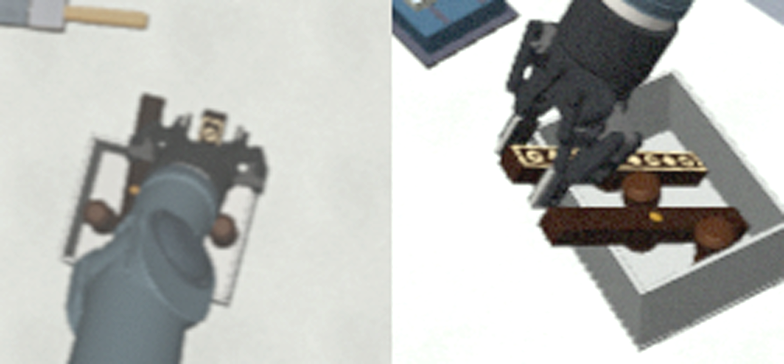

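The fingers straddle the free end of the inlaid arm on both sides, and the plain arm is untouched. Next: close, check, and ease it out along its axis.

```bash
python3 - <<'E'
from h import *
np.set_printoptions(precision=2,suppress=True)
def st(k):
    s=bot.observe();print(k,round(s["t"],2),s["tool_pos"],"F",s["ft_force"],"gap %.1f grip %.1f"%(s["finger_gap"],s["grasp_force"]),s["qpos"])
bot.gripper_to(10);st("closed")
d=(L-G)/130
try:
    bot.movel(G+8*d,feed=30);st("8mm")
    bot.movel(G+40*d,feed=60);st("40")
    bot.movel(L,feed=110);st("L")
except bot.PlanningError as e: print("PE",e)
im=np.hstack([bot.get_image("top")[100:260,190:340],bot.get_image("scene")[140:300,180:340]])
cv2.imwrite("pics/l.png",cv2.convertScaleAbs(cv2.resize(im,None,fx=2.5,fy=2.5,interpolation=2)[...,::-1],alpha=1.5,beta=15))
print(bot.inverse_kinematics(P+120*Z,QP))
E
```

```text
closed 5.18 [602.23  57.66  94.41] F [-1.58  0.48  2.53] gap 22.8 grip 60.9 [-1.06  0.39  0.82  2.24  0.31  0.14 -2.48]
8mm 5.6 [606.39  56.31 101.44] F [-1.02 -0.23  0.42] gap 23.1 grip 60.7 [-1.05  0.38  0.81  2.23  0.31  0.16 -2.48]
40 6.28 [621.51  52.02 128.88] F [-1.18 -0.42 -0.7 ] gap 22.9 grip 60.7 [-1.02  0.33  0.8   2.19  0.31  0.23 -2.44]
L 7.25 [664.15  39.87 205.4 ] F [ 0.75  0.94 -0.7 ] gap 22.8 grip 60.7 [-0.92  0.24  0.74  2.05  0.27  0.42 -2.3 ]
[-0.09  0.44  0.57  1.81 -0.28  0.97 -1.06]
```

View pics/l.png

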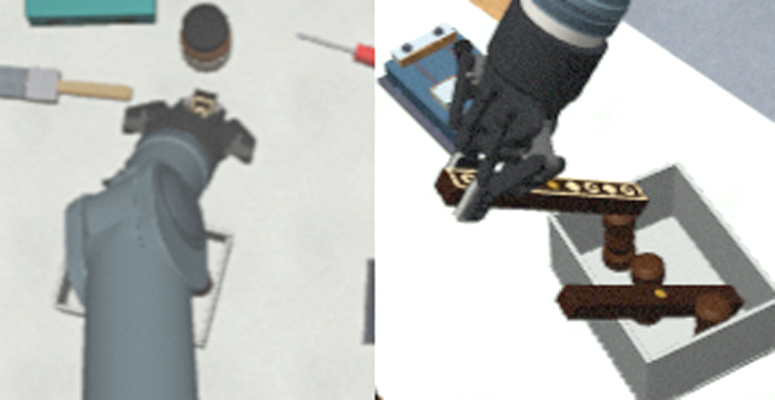

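The arm is clear of the crate, and the legs and plain arm are still standing or lying as before. Next I'll carry it over the holder, stop just above the jaws and look.

```bash
python3 - <<'E'
from h import *
np.set_printoptions(precision=2,suppress=True)
def st(k):
    s=bot.observe();print(k,round(s["t"],2),s["tool_pos"],"F",s["ft_force"],"gap %.1f grip %.1f"%(s["finger_gap"],s["grasp_force"]),s["qpos"])
bot.move_ptp(P+120*Z,QP);st("over")
bot.movel(P+20*Z,feed=120);bot.hold(.2);st("20")
t=bot.get_image("top");s=bot.get_image("scene")
cv2.imwrite("pics/top1.png",t[...,::-1]);cv2.imwrite("pics/scene1.png",s[...,::-1])
crop("s",cv2.imread("pics/scene1.png"),170,120,270,220,5,"pics/e0.png");crop("t",cv2.imread("pics/top1.png"),340,180,400,280,5,"pics/e1.png")
cv2.imwrite("pics/e.png",np.hstack([cv2.imread("pics/e0.png"),cv2.imread("pics/e1.png")]))
E
```

```text
over 8.57 [ 547.86 -253.48  141.95] F [ 0.26  0.08 -1.33] gap 22.8 grip 60.5 [-0.09  0.44  0.57  1.81 -0.28  0.97 -1.06]
20 9.76 [ 547.95 -255.49   43.29] F [0.46 0.18 0.02] gap 22.9 grip 60.5 [-0.03  0.57  0.5   1.86 -0.37  0.8  -0.99]
```

View pics/e.png

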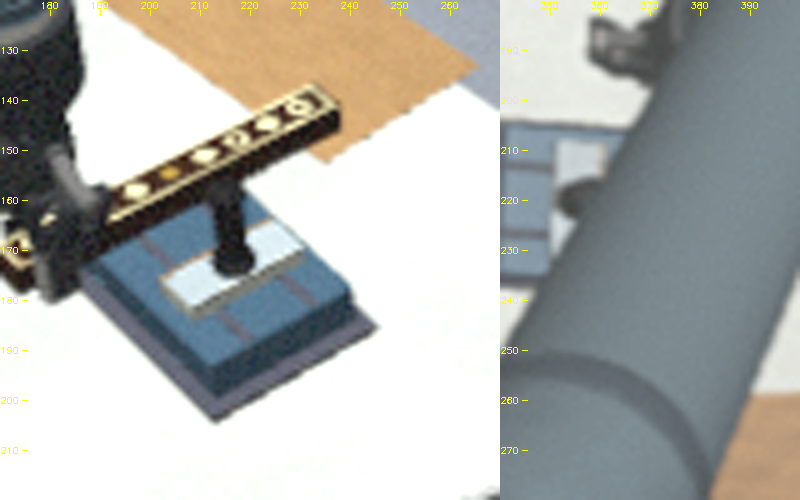

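The scene crop shows the arm level above the holder and clear of the grip, with the stud at (204,154.5) and the near end at (233,137)–(238,142). I'll check those against the plan, then lower until contact is felt.

```bash
python3 - <<'E'
from h import *
np.set_printoptions(precision=1,suppress=True)
hf=lambda p:np.array([(p-H)@xh,(p-H)@yh,p[2]])
for k,p in [("stud",(204,154.5)),("end-y",(233.5,136.8)),("end+y",(238.3,141.8))]: print(k,hf(onz("scene",p,71)),hf(onz("scene",p,68)))
o,d=ray("scene",(204,154.5))
# z where the ray crosses planned y_h=-25
k=(-25-(o-H)@yh)/(d@yh);print(hf(o+k*d))
E
```

```text
stud [  1.5 -24.9  71. ] [ -0.2 -27.9  68. ]
end-y [-97.9 -33.2  71. ] [-99.9 -36.2  68. ]
end+y [-95.7  -8.9  71. ] [-97.6 -11.9  68. ]
[  1.4 -25.   70.9]
```

```bash
python3 - <<'E'
from h import *
np.set_printoptions(precision=2,suppress=True)
bot.movel(P+7*Z,feed=60);bot.hold(.3)
f0=np.mean([bot.observe()["ft_force"] for _ in range(3)],0);print("f0",f0)
z=7.
while z>-5:
    z-=.5;bot.movel(P+z*Z,feed=10);bot.hold(.05);f=bot.observe()["ft_force"]-f0
    print(z,f, "%.2f"%bot.observe()["tool_pos"][2])
    if f[2]>2 : break
s=bot.observe();print(s["t"],s["tool_pos"]-P,s["wrist_torque"])
E
```

```text
f0 [-0.11  0.15 -0.72]
6.5 [-0.57 -0.13 -0.06] 28.85
6.0 [ 0.6  -0.25 -0.39] 28.29
5.5 [-0.11 -0.54  0.37] 27.77
5.0 [ 0.05  0.08 -1.01] 27.26
4.5 [ 0.36 -1.3   0.11] 26.77
4.0 [-0.76 -0.77 -0.46] 26.29
3.5 [ 0.77 -0.59 -1.07] 25.78
3.0 [-0.02  0.16  0.53] 25.27
2.5 [ 0.19 -0.41  0.63] 24.78
2.0 [-0.32  0.32 -0.94] 24.28
1.5 [ 0.41  0.03 -0.71] 23.77
1.0 [ 0.1   0.23 -0.43] 23.27
0.5 [ 0.74 -0.2  -1.33] 22.79
0.0 [0.02 0.62 3.27] 22.63
14.725 [0.02 0.   0.33] [ 0.14  0.27 -0.03]
```

Contact was felt at the planned height. Release, retreat, and get behind the grip.

```bash
python3 - <<'E'
from h import *
np.set_printoptions(precision=2,suppress=True)
bot.gripper_to(48);bot.hold(.3);print(bot.observe()["finger_gap"],bot.observe()["grasp_force"])
bot.movel(P+120*Z,feed=120)
B=H+68*yh
bot.movel(B+142*Z,feed=180);bot.gripper_to(0)
cv2.imwrite("pics/scene2.png",bot.get_image("scene")[...,::-1]);cv2.imwrite("pics/top2.png",bot.get_image("top")[...,::-1])
bot.movel(B+66*Z,feed=100);bot.hold(.2)
s=bot.observe();print(s["t"],s["tool_pos"]-B,s["ft_force"],s["finger_gap"])
crop("s",cv2.imread("pics/scene2.png"),170,120,270,220,5,"pics/e0.png");crop("t",cv2.imread("pics/top2.png"),340,180,400,280,5,"pics/e1.png")
cv2.imwrite("pics/e2.png",np.hstack([cv2.imread("pics/e0.png"),cv2.imread("pics/e1.png")]))
E
```

```text
47.92442070950689 0.0
19.0917 [ 0.72 -0.14 66.75] [-0.64  0.01  0.82] -0.07966207627958956
```

View pics/e2.png

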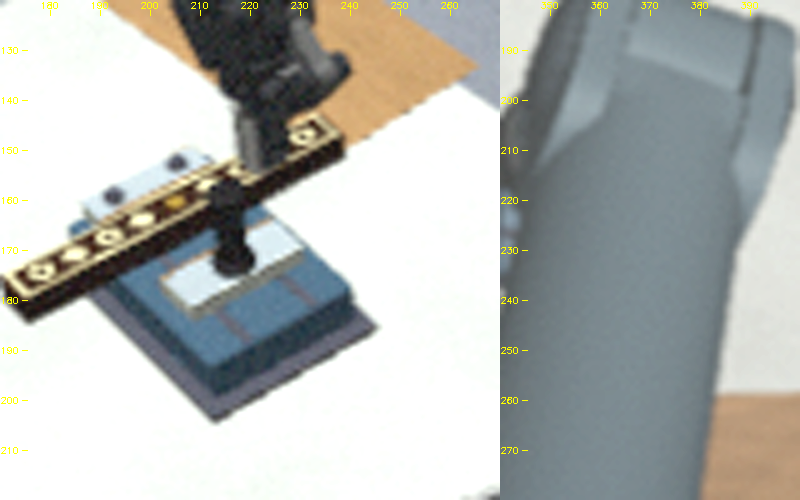

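The arm lies flat between the jaws, inlay up, with the stud at (205.5,160) and a small gap to the stop jaw. Next I'll push the grip in small steps, watching the force.

```bash
python3 - <<'E'
from h import *
np.set_printoptions(precision=2,suppress=True)
hf=lambda p:np.array([(p-H)@xh,(p-H)@yh])
print("stud",hf(onz("scene",(205.5,160.2),50)))
f0=np.mean([(bot.observe()["ft_force"],bot.hold(.03))[0] for _ in range(5)],0)
y=68.;log=[];hit=0
while y>-5:
    y-= 1.0 if y>22 else .4
    bot.movel(H+y*yh+66*Z,feed=20);bot.hold(.03)
    f=np.mean([(bot.observe()["ft_force"]-f0,bot.hold(.01))[0] for _ in range(3)],0)@yh
    log.append((round(y,1),round(float(f),1)))
    if f>10: break
print(log,bot.observe()["t"],hf(bot.observe()["tool_pos"]))
E
```

```text
stud [ -0.56 -25.14]
[(67.0, -0.2), (66.0, -0.1), (65.0, -0.0), (64.0, 0.3), (63.0, -0.0), (62.0, -0.1), (61.0, 0.0), (60.0, -0.0), (59.0, -0.4), (58.0, -0.4), (57.0, -0.4), (56.0, 0.2), (55.0, -0.0), (54.0, -0.2), (53.0, 0.5), (52.0, 0.4), (51.0, 0.0), (50.0, 0.2), (49.0, 2.0), (48.0, 2.5), (47.0, 2.8), (46.0, 2.8), (45.0, 1.6), (44.0, 2.4), (43.0, 2.0), (42.0, 3.0), (41.0, 2.2), (40.0, 2.5), (39.0, 2.3), (38.0, 2.8), (37.0, 2.6), (36.0, 2.7), (35.0, 3.3), (34.0, 3.0), (33.0, 2.7), (32.0, 2.7), (31.0, 2.1), (30.0, 2.8), (29.0, 2.5), (28.0, 3.0), (27.0, 2.8), (26.0, 3.8), (25.0, 3.8), (24.0, 3.4), (23.0, 3.7), (22.0, 3.6), (21.6, 3.6), (21.2, 4.1), (20.8, 3.6), (20.4, 3.3), (20.0, 3.4), (19.6, 4.1), (19.2, 5.6), (18.8, 6.0), (18.4, 7.0), (18.0, 7.0), (17.6, 7.4), (17.2, 8.7), (16.8, 9.1), (16.4, 9.7), (16.0, 10.3)] 38.0667 [-0.03 19.74]
```

The nip was felt at about 7 N over friction. I'll give it a slight further press, then back off and look.

```bash
python3 - <<'E'
from h import *
bot.movel(H+15*yh+66*Z,feed=10);bot.hold(.1);s=bot.observe();print(s["ft_force"]@yh,s["t"])
bot.movel(H+60*yh+66*Z,feed=80);bot.movel(H+75*yh+200*Z,feed=150)
bot.movel(H+190*yh-40*xh+230*Z,feed=200)
im=bot.get_image("scene")[...,::-1];i2=bot.get_image("top")[...,::-1];cv2.imwrite("pics/scene3.png",im)
print(bot.observe()["t"],bot.observe()["ft_force"])
crop("s",im,160,130,360,290,4,"pics/f.png")
E
```

```text
11.308296026759065 38.4167
41.05 [-0.73445541 -0.17066163 -0.21793814]
```

View pics/f.png

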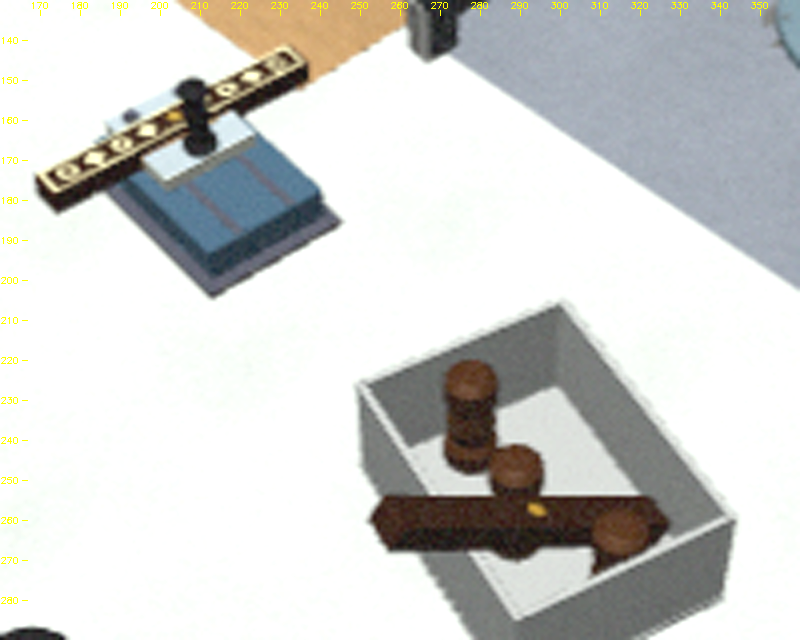

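The arm is nipped between the jaws, inlay up, with its stud at (204,159). The three legs and the plain arm at (290,259) are undisturbed, and the robot is clear. Handing in.

```bash
python3 -c "
from cell import bot
print(bot.sign_off())"
```

```text
the job is handed in; nothing more can be done
None
```

The job is handed in at about 41 s: the inlaid arm lies in the holder, inlay up, nipped at about 7–8 N over the jaw's own friction, with the plain arm and legs undisturbed in the crate; the call gave no verdict.

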